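Put the wire reels away on their spindles

ROBOT

A 7-joint arm with a two-finger parallel gripper is mounted at the origin on the work surface. World frame = base frame: x ahead of the robot, y to its left, z up, the work surface at z = 0. Lengths are in m, angles in rad, forces in N, time in s.
With the tool pointing down it reaches from about 0.35 to 0.9 m from the base axis. Payload 19.9 kg.
Tool frame: the origin (TCP) lies midway between the tips of the shut fingers; the grasp point (between the pads) lies 19 mm behind it (bot.grip_point_offset is the z of the grasp point in the tool frame, in m); z points along the fingers, y is the line along which they close (so a half turn about z gives the same grasp; the last joint's range is limited). The gripper opens to 94 mm and grips with 3 to 60 N. Pads are 16 mm wide; open, the fingers measure 119 mm over their backs; the gripper's body (75 mm by 177 mm) begins 78 mm behind the grasp point.
Start: joints at [-1.163, 0.417, -0.01, 1.614, 0.005, 1.111, -0.053], TCP at [0.272, 0.563, 0.205] pointing down, gripper open.
Joint ranges: [-2.81, 2.81], [-0.39, 2.02], [-1.27, 1.25], [0.06, 2.57], [-1.19, 4.33], [0.19, 2], [-2.82, 2.82]. Speed limits (rad/s): [1.89, 1.89, 2.39, 2.39, 3.01, 3.01, 3.01].

INTERFACE

Orientations are given as a unit quaternion [x, y, z, w].
In Python, from cell import bot gives the robot as it stands.
- The arm moves only by the tool jog_arm, never from a script. Its argument "motion" is a list of rows, each an object of numbers: "dx", "dy", "dz": the shift along the tool's x, y, z in m; "ax", "ay", "az": the turn, a rotation vector about the tool's x, y, z in degrees. In form: [{"dx": .., "dy": .., "dz": .., "ax": .., "ay": .., "az": ..}, ...]. A call has 1 to 12 rows; each row is the pose to reach, as a shift and turn from the pose commanded when the call began, along the tool's axes at that moment; what a row does not reach only later rows make up. A row lasts 1/12 s, in which the tool goes at most 41.7 mm and 7.16 degrees, less where a joint would pass 70% of its speed; a pose out of reach is approached as far as the arm can. A call with a gripper value outside its range is refused whole. "claw" is the opening, from 0 (shut) to 1 (fully open), set as the call begins (left out, the last holds). The fingers move at their own pace and stop on an object; "squeeze" is the grip in N (left out, the last holds). Time passes only in rows, so rows that repeat a pose let the fingers close. It gives the time, the measured TCP pose, the force, the opening and the grip force at its end, in the units of the state.
- bot.state(): the state, without advancing time (a new reading comes with each control period).
- bot.read_camera(name): name is "side" or "top" or "wrist"; returns a dict with "image" (420x560x3 uint8, red, green, blue), "depth" (420x560 float32, m along the optical axis (not along the pixel's ray), 0 where there is no reading), "fx", "fy", "cx", "cy" (pixels), "world_to_cam" (4x4, takes a point from world to camera coordinates); the wrist camera has in their place "tool_from_camera" (4x4, takes a point from camera to tool coordinates, whose origin is the TCP and whose axes are the flange's). Camera axes: x right, y down, z forward; pixel columns grow to the right and rows downward; lengths in m; the calibration is good to about 2 mm. A picture is of the moment at which its call begins: read the wrist's pose just before it.
- bot.close_job(): hands the job in; it is judged then, once.
The state is a dict: "clock": time; "q": joint angles; "dq": joint speeds; "effort": joint torques, N m; "position": TCP position; "orientation": TCP orientation; "force": force on the tool from outside, world axes, zero at the start; "wrist_torque": the same for the moment, N m; "opening": finger opening in m; "grasp_force": force on a finger pad.
Only numpy, scipy, OpenCV 4.12 (cv2) and the standard library are available. Lean on these libraries where they do the work, as an engineer would, in place of code of your own. Each camera call takes 0.05 s, during which the arm holds its last target. There are 200 camera calls.

TASK

Put the four wire reels away flat on the two upright spindles: on the spindle with the square white base, the large red reel at the bottom and the small blue reel on top of it; on the spindle with the round dark base, the large green reel at the bottom and the small yellow reel on top of it. Leave the jar, the screwdriver and the parts box where they are.

Things in the scene. Friction and masses are not known exactly. Their poses are not given: they have to be found in the camera images.
- red_reel: Large wire reel with red plastic flanges (so a red ring seen from above) and black wire wound between them, lying flat (axis upright): 62 mm across, 28 mm high, round through-bore of 24 mm; its outside is straight-sided, so it can be gripped across its full width anywhere over its height. Mass about 0.16 kg. Origin: centre of the underside, z up along the bore.
- green_reel: Large wire reel with green plastic flanges (so a green ring seen from above) and black wire wound between them, lying flat (axis upright): 62 mm across, 28 mm high, round through-bore of 24 mm; its outside is straight-sided, so it can be gripped across its full width anywhere over its height. Mass about 0.16 kg. Origin: centre of the underside, z up along the bore.
- blue_reel: Small wire reel with blue plastic flanges (so a blue ring seen from above) and black wire wound between them, lying flat (axis upright): 48 mm across, 24 mm high, round through-bore of 24 mm; straight-sided outside. Mass about 0.09 kg. Origin: centre of the underside, z up along the bore.
- yellow_reel: Small wire reel with yellow plastic flanges (so a yellow ring seen from above) and black wire wound between them, lying flat (axis upright): 48 mm across, 24 mm high, round through-bore of 24 mm; straight-sided outside. Mass about 0.09 kg. Origin: centre of the underside, z up along the bore.
- square_spindle: Reel stand: a square white base, 70 mm a side, with one upright steel post of 8 mm diameter at its centre, fixed to the bench. Base 10 mm thick; the rounded tip of the post is 74 mm above the bench, so a large reel and a small one on top of it (62 mm with the base) leave 12 mm of post showing. Origin: centre of the base's underside, on the bench and on the post's axis, z up.
- round_spindle: Reel stand: a round dark steel base, 80 mm across, with one upright steel post of 8 mm diameter at its centre, fixed to the bench. Base 10 mm thick; the rounded tip of the post is 74 mm above the bench, so a large reel and a small one on top of it (62 mm with the base) leave 12 mm of post showing. Origin: centre of the base's underside, on the bench and on the post's axis, z up.
- flux_jar: Bystander: closed amber jar with a white cap, 52 mm across, 55 mm high, standing upright to the right of the work. Origin: centre of the underside. Leave alone.
- screwdriver: Bystander: screwdriver with an orange handle, 170 mm long, lying roughly along x to the left of the work, its handle to the robot. Origin: on the bench under the tool. Leave alone.
- parts_box: Bystander: clear open box, 85 x 200 x 35 mm high, with compartments of short sleeves, beyond the work. Origin: centre of the underside. Leave alone.
There are look-alikes about, which are no part of the job. Of the things shaped like the red_reel, the red one is meant. There is more than one size of the green_reel; the job needs the smaller.

How it is judged:
At the end, for the whole second after the job is handed in: On each spindle, the right large reel rests on the base and the right small one on top: bore over the post (centre within 10.5 mm), underside within 4 mm of its height (10 mm above the bench for large, 38 mm for small), flat within 0.12 rad and at rest (below 0.02 m/s) (horizontal distance between each of red_reel, blue_reel and square_spindle below 0.0105 m and z of red_reel in the frame of square_spindle between 0.006 and 0.014 m and angle between each of red_reel, blue_reel, green_reel, yellow_reel's own z axis and vertical below 0.12 rad and linear speed of each of red_reel, blue_reel, green_reel, yellow_reel below 0.02 m/s and z of blue_reel in the frame of square_spindle between 0.034 and 0.042 m and horizontal distance between each of green_reel, yellow_reel and round_spindle below 0.0105 m and z of green_reel in the frame of round_spindle between 0.006 and 0.014 m and z of yellow_reel in the frame of round_spindle between 0.034 and 0.042 m); the robot touches nothing.
It fails at once if the jar is shifted by more than 20 mm (distance of flux_jar from where it was at the start of the episode above 0.02 m).
It fails at once if the screwdriver is shifted by more than 20 mm (distance of screwdriver from where it was at the start of the episode above 0.02 m).
It fails at once if the parts box is shifted by more than 20 mm (distance of parts_box from where it was at the start of the episode above 0.02 m).
It also fails if it takes over 104 s, if anything falls off the work surface, if the arm or the gripper's body presses on something with over 40 N, if the wrist force passes 120 N, or if a joint passes its speed limit or range.

## Working session

There is one attempt and no reset: what is moved stays moved. The work goes in short steps, Python scripts to look and compute and a tool call to move; the robot and the scene stay as the last step left them, time stands still between calls to the robot, and variables do not carry over. Pictures are saved under pics/ and viewed, at most 14 in all, crops included, and the job is handed in when it is done.

Besides the shell and the picture viewer there is one more tool, called after "Call:" as name([rows], argument=value, ...), one row to a line, values as JSON. jog_arm: Moves the arm, as the interface text tells. Its arguments: {"type":"object","properties":{"motion":{"type":"array","items":{"type":"object","properties":{"dx":{"type":"number"},"dy":{"type":"number"},"dz":{"type":"number"},"ax":{"type":"number"},"ay":{"type":"number"},"az":{"type":"number"}}}},"claw":{"type":"number"},"squeeze":{"type":"number"}},"required":["motion"]}

```bash
mkdir -p pics; ls
python3 - <<'E'
from cell import bot
import cv2,numpy as np
s=bot.state();print(s['clock'],s['position'],s['orientation'],s['opening'],bot.grip_point_offset)
for n in('top','side'):
    c=bot.read_camera(n);cv2.imwrite(f'pics/{n}0.png',c['image'][:,:,::-1]);print(n,c['fx'],c['fy'],c['cx'],c['cy'],np.round(c['world_to_cam'],3).tolist())
    np.savez(f'{n}0.npz',**{k:v for k,v in c.items()})
E
```

```text
pics
0.0 [0.27156962 0.56249479 0.20484198] [ 2.22988441e-01  9.74820900e-01 -6.00538010e-04 -8.77047047e-05] 0.09367201052266812 -0.0188
top 420.21522536850756 420.21522536850756 283.0560406079948 213.11887236075412 [[-0.028, -0.999, 0.025, 0.001], [-0.99, 0.024, -0.14, 0.551], [0.14, -0.028, -0.99, 0.963], [0.0, 0.0, 0.0, 1.0]]
side 416.15617513870495 416.15617513870495 280.6825607058665 209.99725599695398 [[0.971, -0.24, 0.016, -0.532], [-0.152, -0.662, -0.734, 0.112], [0.187, 0.71, -0.679, 0.998], [0.0, 0.0, 0.0, 1.0]]
```

View pics/top0.png

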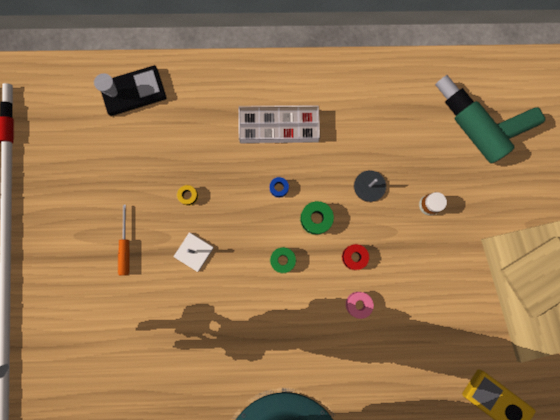

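View pics/side0.png

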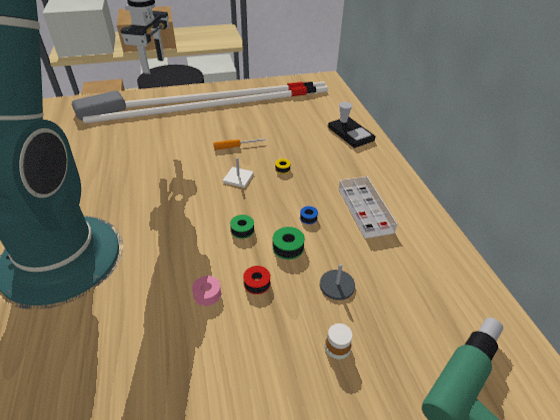

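Top view candidates:

| Colour | Candidates (pixel) | Choice |
|---|---|---|
| Red | ring (356,257), pink look-alike (360,305) | (356,257) |
| Green | smaller ring (283,260), bigger ring (317,218) | (283,260) |
| Blue | (279,187) | only one |
| Yellow | (187,195) | only one |

The square spindle is at (193,252) and the round one at (370,186). The jar is at (434,203), the screwdriver at (124,245) and the parts box at (279,125). The side view shows red at (257,278), small green at (242,226), blue (309,214), yellow (283,165), and the spindles at (238,178) and (337,284).

```bash
cat > h.py <<'E'
import cv2,numpy as np
HSV={'red':[((0,150,70),(6,255,255)),((174,170,70),(180,255,255))],'pink':[((150,60,90),(176,170,255))],'green':[((50,120,50),(80,255,255))],
'blue':[((105,150,50),(125,255,255))],'yellow':[((22,170,120),(32,255,255))]}
def mask(im,col):
    h=cv2.cvtColor(im,cv2.COLOR_RGB2HSV);m=0
    for a,b in HSV[col]: m=m|cv2.inRange(h,a,b)
    return m
def blob(m,px,r=25):
    """connected component closest to px"""
    n,l,st,ce=cv2.connectedComponentsWithStats(m)
    k=[i for i in range(1,n) if st[i,4]>40 and np.hypot(*(ce[i]-px))<r]
    return (l==max(k,key=lambda i:st[i,4])) if k else None
def ray(c,uv,T=None):
    T=np.linalg.inv(c['world_to_cam']) if T is None else T
    d=T[:3,:3]@np.array([(uv[0]-c['cx'])/c['fx'],(uv[1]-c['cy'])/c['fy'],1]);return T[:3,3],d
def plane(c,uv,z,T=None):
    o,d=ray(c,uv,T);return o+d*(z-o[2])/d[2]
def tri(r1,r2):
    (o1,d1),(o2,d2)=r1,r2;A=np.c_[d1,-d2];s=np.linalg.lstsq(A,o2-o1,rcond=None)[0]
    p,q=o1+s[0]*d1,o2+s[1]*d2;return (p+q)/2,np.linalg.norm(p-q)
def cloud(c,m,T=None):
    v,u=np.nonzero(m);z=c['depth'][v,u];k=z>0;u,v,z=u[k],v[k],z[k]
    T=np.linalg.inv(c['world_to_cam']) if T is None else T
    P=np.c_[(u-c['cx'])/c['fx']*z,(v-c['cy'])/c['fy']*z,z];return P@T[:3,:3].T+T[:3,3]
E
python3 - <<'E'
from h import *
t=dict(np.load('top0.npz'));s=dict(np.load('side0.npz'))
G={'red':('red',(356,257),(257,278)),'green':('green',(283,260),(242,226)),'BIGgreen':('green',(317,218),(288,240)),'blue':('blue',(279,187),(309,214)),'yellow':('yellow',(187,195),(283,165)),'pink':('pink',(360,305),(207,291))}
for n,(col,a,b) in G.items():
    out=[]
    for c,px in((t,a),(s,b)):
        m=blob(mask(c['image'],col),px)
        P=cloud(c,m);zt=np.percentile(P[:,2],90);Q=P[P[:,2]>zt-.006];(x,y),r=cv2.minEnclosingCircle(Q[:,:2].astype(np.float32))
        print(n,'cloud z',zt.round(4),'xy',round(x,4),round(y,4),'D',round(2*r,4))
        k,_=cv2.findContours(m.astype(np.uint8),0,2)
        # top ring alone: pixels at the top face
        mm=np.zeros(m.shape,np.uint8);v,u=np.nonzero(m&(c['depth']>0));mm[v[P[:,2]>zt-.006],u[P[:,2]>zt-.006]]=1
        k,_=cv2.findContours(mm,0,1);e=cv2.fitEllipse(cv2.convexHull(max(k,key=len)));out.append(ray(c,e[0]));
        print('   ell',np.round(e[0],1),np.round(e[1],1))
    p,g=tri(*out);print('   tri',p.round(4),'gap',g.round(4))
# spindles from depth: 
for n,a,b in(('sq',(193,252),(238,178)),('rd',(370,186),(337,284))):
    for c,px in((t,a),(s,b)):
        m=np.zeros((420,560),np.uint8);cv2.circle(m,px,32,1,-1);P=cloud(c,m);
        B=P[(P[:,2]>.006)&(P[:,2]<.016)];H=P[P[:,2]>.03]
        print(n,'base bbox c',((B[:,:2].max(0)+B[:,:2].min(0))/2).round(4),np.ptp(B[:,:2],axis=0).round(3),'median z',np.median(B[:,2]).round(4),'post',H.mean(0).round(4) if len(H) else None,len(H),H[:,2].max() if len(H) else 0, cv2.minAreaRect(B[:,:2].astype(np.float32)))
im=t['image'][130:330,140:460,::-1];cv2.imwrite('pics/crop0.png',cv2.resize(im,None,fx=2.5,fy=2.5,interpolation=cv2.INTER_CUBIC))
E
```

```text
red cloud z 0.0301 xy 0.4432 -0.1853 D 0.0619
   ell [356.2 256.8] [25.1 25.4]
red cloud z 0.0299 xy 0.4455 -0.1858 D 0.0614
   ell [256.2 276.4] [21.5 26.8]
   tri [ 0.4446 -0.1856  0.0254] gap 0.0025
green cloud z 0.03 xy 0.4407 -0.0095 D 0.0601
   ell [282.8 259.8] [24.8 25.1]
green cloud z 0.0304 xy 0.4429 -0.0118 D 0.0593
   ell [241.6 223.1] [16.6 23.3]
   tri [ 0.4421 -0.0097  0.0247] gap 0.0025
BIGgreen cloud z 0.0377 xy 0.5397 -0.0948 D 0.0782
   ell [317.1 217.3] [31.8 32. ]
BIGgreen cloud z 0.038 xy 0.5424 -0.0959 D 0.0779
   ell [288.1 238.4] [23.3 31.3]
   tri [ 0.5416 -0.0949  0.032 ] gap 0.0032
blue cloud z 0.0257 xy 0.6189 -0.0041 D 0.0467
   ell [278.8 186.6] [18.1 18.8]
blue cloud z 0.026 xy 0.6223 -0.0077 D 0.0449
   ell [308.6 212.2] [11.6 16.8]
   tri [ 0.621  -0.0052  0.0207] gap 0.0032
yellow cloud z 0.0262 xy 0.6048 0.2195 D 0.0458
   ell [186.6 194.4] [17.6 18.6]
yellow cloud z 0.0261 xy 0.607 0.2181 D 0.0478
   ell [282.4 162.9] [ 9.1 15.2]
   tri [0.6062 0.2192 0.0224] gap 0.0028
pink cloud z 0.03 xy 0.3302 -0.1889 D 0.061
   ell [360.1 304.9] [25.3 25.7]
p
[... 307 characters left out ...]
2109763622284), 57.47317123413086)
sq base bbox c [0.4685 0.2079] [0.09  0.098] median z 0.0107 post [0.4688 0.2036 0.0539] 38 0.07549294552618768 ((0.4699861705303192, 0.20618382096290588), (0.07563026994466782, 0.07052450627088547), 58.14028549194336)
rd base bbox c [ 0.6185 -0.2334] [0.077 0.079] median z 0.0096 post [ 0.6178 -0.2311  0.0564] 26 0.07549331100830947 ((0.6185343265533447, -0.2334502935409546), (0.07843972742557526, 0.07732455432415009), 89.28716278076172)
rd base bbox c [ 0.6217 -0.2123] [0.079 0.121] median z 0.0104 post [ 0.621  -0.2344  0.0544] 53 0.07393519895590728 ((0.632533609867096, -0.2203361690044403), (0.11335579305887222, 0.07798706740140915), 50.36745834350586)
```

View pics/crop0.png

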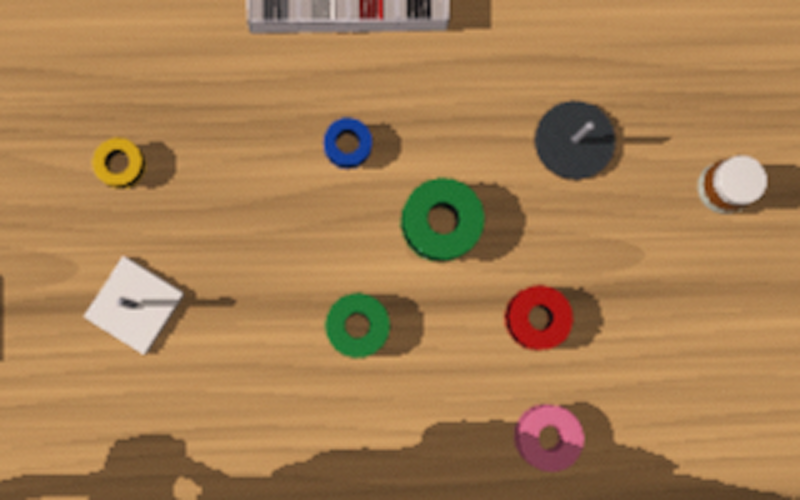

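The crop confirms the choices. The red ring is at crop (540,317), with the pink look-alike at (550,437). The smaller green ring is at (358,325), D≈60 mm against 78 mm for the bigger one at (442,219).

All heights, diameters and base sizes agree with the text to about 2–3 mm. First I'll turn the tool so its x = world +y and its y = world +x, and move to the middle.

Call:
jog_arm([
  {"dx":-0.34,"dy":-0.313,"az":64.2},
  {"dx":-0.34,"dy":-0.313,"az":64.2},
  {"dx":-0.34,"dy":-0.313,"az":64.2},
  {"dx":-0.34,"dy":-0.313,"az":64.2},
  {"dx":-0.34,"dy":-0.313,"az":64.2},
  {"dx":-0.34,"dy":-0.313,"az":64.2},
  {"dx":-0.34,"dy":-0.313,"az":64.2},
  {"dx":-0.34,"dy":-0.313,"az":64.2},
  {"dx":-0.34,"dy":-0.313,"az":64.2},
  {"dx":-0.34,"dy":-0.313,"az":64.2},
  {"dx":-0.34,"dy":-0.313,"az":64.2},
  {"dx":-0.34,"dy":-0.313,"az":64.2},
], claw=1, squeeze=20)

```text
validation failed for argument at $.mo...
```

Call:
jog_arm([
  {"dx":-0.34,"dy":-0.313,"dz":0,"ax":0,"ay":0,"az":64.2},
  {"dx":-0.34,"dy":-0.313,"dz":0,"ax":0,"ay":0,"az":64.2},
  {"dx":-0.34,"dy":-0.313,"dz":0,"ax":0,"ay":0,"az":64.2},
  {"dx":-0.34,"dy":-0.313,"dz":0,"ax":0,"ay":0,"az":64.2},
  {"dx":-0.34,"dy":-0.313,"dz":0,"ax":0,"ay":0,"az":64.2},
  {"dx":-0.34,"dy":-0.313,"dz":0,"ax":0,"ay":0,"az":64.2},
  {"dx":-0.34,"dy":-0.313,"dz":0,"ax":0,"ay":0,"az":64.2},
  {"dx":-0.34,"dy":-0.313,"dz":0,"ax":0,"ay":0,"az":64.2},
  {"dx":-0.34,"dy":-0.313,"dz":0,"ax":0,"ay":0,"az":64.2},
  {"dx":-0.34,"dy":-0.313,"dz":0,"ax":0,"ay":0,"az":64.2},
  {"dx":-0.34,"dy":-0.313,"dz":0,"ax":0,"ay":0,"az":64.2},
  {"dx":-0.34,"dy":-0.313,"dz":0,"ax":0,"ay":0,"az":64.2},
], claw=1, squeeze=20)

```text
clock: 1.1
position: [0.4436, 0.1267, 0.2057]
orientation: [0.71, 0.705, -0.0, 0.001]
force: [-0.3, -1.3, 0.8]
opening: 0.0941
grasp_force: 0.0
```

Call:
jog_arm([
  {"dx":-0.137,"dy":-0.002,"dz":0,"ax":0,"ay":0,"az":0},
  {"dx":-0.137,"dy":-0.002,"dz":0,"ax":0,"ay":0,"az":0},
  {"dx":-0.137,"dy":-0.002,"dz":0,"ax":0,"ay":0,"az":0},
  {"dx":-0.137,"dy":-0.002,"dz":0,"ax":0,"ay":0,"az":0},
  {"dx":-0.137,"dy":-0.002,"dz":0,"ax":0,"ay":0,"az":0},
  {"dx":-0.137,"dy":-0.002,"dz":0,"ax":0,"ay":0,"az":0},
])

```text
clock: 1.6
position: [0.4398, -0.0041, 0.2054]
orientation: [0.707, 0.707, -0.0, -0.0]
force: [-1.1, 0.4, 0.1]
opening: 0.0938
grasp_force: 0.0
```

```bash
cat >> h.py <<'E'
def wrist(bot):
    from scipy.spatial.transform import Rotation as R
    s=bot.state();c=bot.read_camera('wrist');T=np.eye(4);T[:3,:3]=R.from_quat(s['orientation']).as_matrix();T[:3,3]=s['position'];return s,c,T@c['tool_from_camera']
E
python3 - <<'E'
from cell import bot
from h import *
s,c,T=wrist(bot);print(s['position'],T.round(3).tolist(),c['fx'])
cv2.imwrite('pics/w1.png',c['image'][:,:,::-1])
m=mask(c['image'],'green');n,l,st,ce=cv2.connectedComponentsWithStats(m)
for i in range(1,n):
    if st[i,4]>200:
        k,_=cv2.findContours((l==i).astype(np.uint8),0,1);e=cv2.fitEllipse(cv2.convexHull(k[0]));P=cloud(c,l==i,T)
        print(e,plane(c,e[0],.028,T).round(4),np.percentile(P[:,2],[10,50,90]).round(4))
E
```

```text
[ 0.43978716 -0.00406599  0.20542181] [[1.0, -0.001, -0.001, 0.44], [-0.001, -0.967, -0.254, 0.07], [-0.0, 0.254, -0.967, 0.384], [0.0, 0.0, 0.0, 1.0]] 340.0726350715847
((283.59906005859375, 200.60897827148438), (55.40184783935547, 55.83815383911133), 75.29942321777344) [ 0.4423 -0.0064  0.028 ] [0.0265 0.0275 0.0284]
((369.4129333496094, 277.0717468261719), (62.55127716064453, 63.485111236572266), 34.11483383178711) [ 0.5399 -0.0953  0.028 ] [0.0344 0.0353 0.0362]
```

View pics/w1.png

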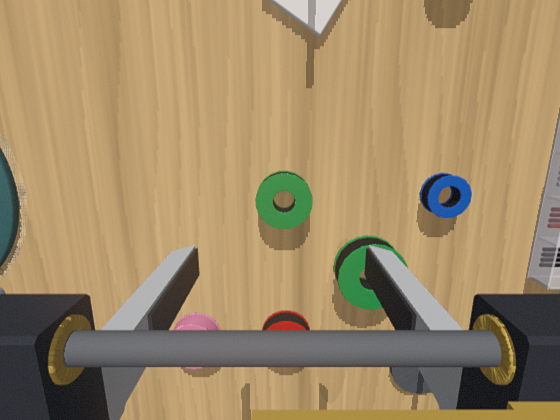

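The picture shows the small green ring at (284,201). Blue is at (445,195), big green at (370,275), red at (286,325), and the square base at the top (315,15). The fingers straddle the view. Wrist reading for green: (0.442,-0.006), top at z=0.0275, against the fixed cameras' (0.442,-0.0105).

Call:
jog_arm([
  {"dx":0,"dy":0,"dz":0.04,"ax":0,"ay":0,"az":0},
  {"dx":0,"dy":0,"dz":0.08,"ax":0,"ay":0,"az":0},
  {"dx":0,"dy":0,"dz":0.11,"ax":0,"ay":0,"az":0},
  {"dx":0,"dy":0,"dz":0.13,"ax":0,"ay":0,"az":0},
  {"dx":0,"dy":0,"dz":0.13,"ax":0,"ay":0,"az":0},
  {"dx":0,"dy":0,"dz":0.13,"ax":0,"ay":0,"az":0},
])

```text
clock: 2.15
position: [0.4395, -0.0032, 0.0752]
orientation: [0.706, 0.708, -0.001, -0.001]
force: [-0.3, 1.3, 1.5]
opening: 0.094
grasp_force: 0.0
```

Run:
```python
from cell import bot
from h import *
s,c,T=wrist(bot);print(s['position'])
m=mask(c['image'],'green');n,l,st,ce=cv2.connectedComponentsWithStats(m)
for i in range(1,n):
    if st[i,4]>200:
        P=cloud(c,l==i,T);Q=P[P[:,2]>np.percentile(P[:,2],80)-.005];print(ce[i],cv2.minEnclosingCircle(Q[:,:2].astype(np.float32)),np.percentile(P[:,2],[50,90]))
c=bot.read_camera('top');print(c['image'][259,300])
m=blob(mask(c['image'],'green'),(283,260))
if m is not None: print(m.sum())
```

```text
[ 0.43949918 -0.00317453  0.0752304 ]
[285.08691121 239.48103376] ((0.4420754611492157, -0.007305987179279327), 0.030979730188846588) [0.02743395 0.02823059]
[400.80228408 381.14989293] ((0.5306015014648438, -0.11631840467453003), 0.02821172960102558) [0.03532209 0.03607923]
[21 37 35]
```

Call:
jog_arm([
  {"dx":-0.005,"dy":0.0025,"dz":0.03,"ax":0,"ay":0,"az":0},
  {"dx":-0.005,"dy":0.0025,"dz":0.05,"ax":0,"ay":0,"az":0},
  {"dx":-0.005,"dy":0.0025,"dz":0.064,"ax":0,"ay":0,"az":0},
  {"dx":-0.005,"dy":0.0025,"dz":0.07,"ax":0,"ay":0,"az":0},
  {"dx":-0.005,"dy":0.0025,"dz":0.07,"ax":0,"ay":0,"az":0},
])

```text
clock: 2.67
position: [0.4427, -0.0086, 0.0057]
orientation: [0.707, 0.707, 0.0, 0.0]
force: [-0.3, 0.4, -0.0]
opening: 0.0941
grasp_force: 0.0
```

Call:
jog_arm([
  {"dx":0,"dy":0,"dz":0,"ax":0,"ay":0,"az":0},
  {"dx":0,"dy":0,"dz":0,"ax":0,"ay":0,"az":0},
  {"dx":0,"dy":0,"dz":0,"ax":0,"ay":0,"az":0},
  {"dx":0,"dy":0,"dz":0,"ax":0,"ay":0,"az":0},
  {"dx":0,"dy":0,"dz":0,"ax":0,"ay":0,"az":0},
  {"dx":0,"dy":0,"dz":0,"ax":0,"ay":0,"az":0},
], claw=0, squeeze=20)

```text
clock: 3.17
position: [0.4426, -0.0088, 0.0058]
orientation: [0.707, 0.707, 0.0, 0.0]
force: [-0.8, -0.4, 7.1]
opening: 0.0603
grasp_force: 20.0
```

Call:
jog_arm([
  {"dx":0,"dy":0,"dz":-0.035,"ax":0,"ay":0,"az":0},
  {"dx":0,"dy":0,"dz":-0.075,"ax":0,"ay":0,"az":0},
  {"dx":-0.022,"dy":0.017,"dz":-0.105,"ax":0,"ay":0,"az":0},
  {"dx":-0.054,"dy":0.042,"dz":-0.12,"ax":0,"ay":0,"az":0},
  {"dx":-0.086,"dy":0.067,"dz":-0.12,"ax":0,"ay":0,"az":0},
  {"dx":-0.118,"dy":0.092,"dz":-0.12,"ax":0,"ay":0,"az":0},
  {"dx":-0.15,"dy":0.118,"dz":-0.12,"ax":0,"ay":0,"az":0},
  {"dx":-0.182,"dy":0.143,"dz":-0.12,"ax":0,"ay":0,"az":0},
  {"dx":-0.208,"dy":0.163,"dz":-0.12,"ax":0,"ay":0,"az":0},
  {"dx":-0.224,"dy":0.177,"dz":-0.12,"ax":0,"ay":0,"az":0},
  {"dx":-0.224,"dy":0.177,"dz":-0.12,"ax":0,"ay":0,"az":0},
  {"dx":-0.224,"dy":0.177,"dz":-0.12,"ax":0,"ay":0,"az":0},
])

```text
clock: 4.17
position: [0.6191, -0.2338, 0.1247]
orientation: [0.707, 0.707, -0.001, -0.0]
force: [0.1, 1.3, -1.8]
opening: 0.0604
grasp_force: 20.0
```

Run:
```python
from cell import bot
import cv2,numpy as np
t=bot.read_camera('top')['image'];s=bot.read_camera('side')['image'];w=bot.read_camera('wrist')['image']
a=cv2.resize(t[120:270,280:480],(400,300),interpolation=cv2.INTER_CUBIC);b=cv2.resize(s[180:330,230:430],(400,300),interpolation=cv2.INTER_CUBIC)
cv2.imwrite('pics/p1.png',np.vstack([np.hstack([a,b]),np.hstack([cv2.resize(w,(400,300)),np.zeros_like(a)])])[:,:,::-1]);print(bot.state()['position'])
```

```text
[ 0.61912398 -0.23176668  0.12541969]
```

View pics/p1.png

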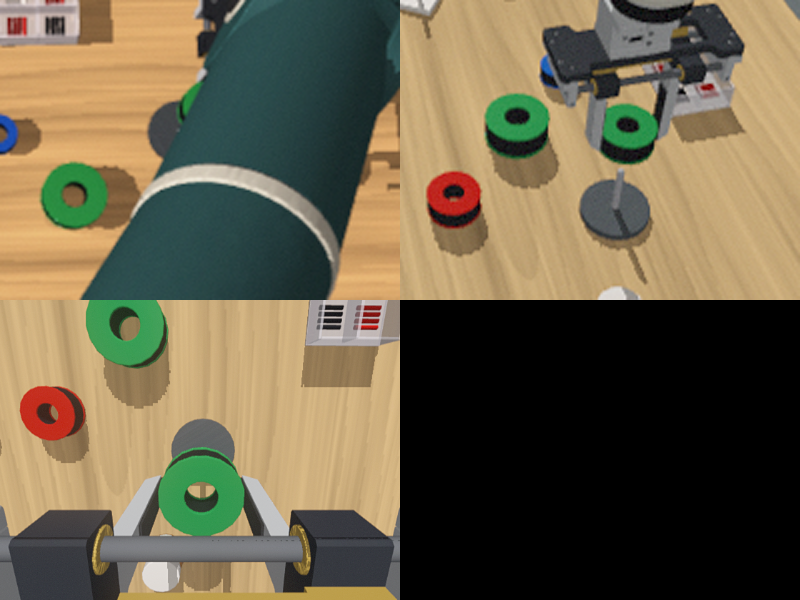

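The small green reel is held level over the round base. In the side crop the reel is at (628,128) and the post at (620,190), and the wrist crop shows the bore at (202,492). Next I'll measure the offset between reel and post.

```bash
cat >> h.py <<'E'
def held(bot,col,D):
    """held reel: centre of top face, seen by side and wrist cameras; side base/post likewise"""
    s,c,T=wrist(bot);out=[]
    for cam,TT in((c,T),(bot.read_camera('side'),None)):
        m=mask(cam['image'],col);n,l,st,_=cv2.connectedComponentsWithStats(m)
        for i in range(1,n):
            if st[i,4]<60: continue
            P=cloud(cam,l==i,TT)
            if len(P)<30 or np.hypot(*(np.median(P[:,:2],0)-s['position'][:2]))>.03: continue
            z=np.percentile(P[:,2],90);Q=P[P[:,2]>z-.006];(x,y),r=cv2.minEnclosingCircle(Q[:,:2].astype(np.float32));print('wrist' if TT is not None else 'side','xy',round(x,4),round(y,4),'D',round(2*r,4),'top z',z.round(4))
    print('tcp',s['position'].round(4))
E
python3 - <<'E'
from cell import bot
from h import *
held(bot,'green',.062)
E
```

```text
wrist xy 0.6192 -0.2303 D 0.0622 top z 0.1476
wrist xy 0.6195 -0.2372 D 0.0217 top z 0.1245
side xy 0.6215 -0.235 D 0.0625 top z 0.1491
tcp [ 0.6191 -0.2318  0.1254]
```

Aligned to under 1 mm in the side camera. Lowering.

Call:
jog_arm([
  {"dx":0,"dy":0,"dz":0.025,"ax":0,"ay":0,"az":0},
  {"dx":0,"dy":0,"dz":0.045,"ax":0,"ay":0,"az":0},
  {"dx":0,"dy":0,"dz":0.06,"ax":0,"ay":0,"az":0},
  {"dx":0,"dy":0,"dz":0.075,"ax":0,"ay":0,"az":0},
  {"dx":0,"dy":0,"dz":0.09,"ax":0,"ay":0,"az":0},
  {"dx":0,"dy":0,"dz":0.1,"ax":0,"ay":0,"az":0},
  {"dx":0,"dy":0,"dz":0.106,"ax":0,"ay":0,"az":0},
  {"dx":0,"dy":0,"dz":0.109,"ax":0,"ay":0,"az":0},
  {"dx":0,"dy":0,"dz":0.109,"ax":0,"ay":0,"az":0},
])

```text
clock: 5.17
position: [0.6195, -0.2329, 0.0164]
orientation: [0.707, 0.707, -0.0, -0.0]
force: [-0.0, 0.7, -0.4]
opening: 0.0604
grasp_force: 20.0
```

Call:
jog_arm([
  {"dx":0,"dy":0,"dz":0,"ax":0,"ay":0,"az":0},
  {"dx":0,"dy":0,"dz":0,"ax":0,"ay":0,"az":0},
  {"dx":0,"dy":0,"dz":0,"ax":0,"ay":0,"az":0},
  {"dx":0,"dy":0,"dz":0,"ax":0,"ay":0,"az":0},
  {"dx":0,"dy":0,"dz":0,"ax":0,"ay":0,"az":0},
  {"dx":0,"dy":0,"dz":-0.03,"ax":0,"ay":0,"az":0},
  {"dx":0,"dy":0,"dz":-0.07,"ax":0,"ay":0,"az":0},
  {"dx":0,"dy":0,"dz":-0.105,"ax":0,"ay":0,"az":0},
  {"dx":0,"dy":0,"dz":-0.105,"ax":0,"ay":0,"az":0},
], claw=1)

```text
clock: 5.92
position: [0.6222, -0.2344, 0.1286]
orientation: [0.707, 0.707, 0.002, 0.004]
force: [0.1, -0.9, 0.3]
opening: 0.0939
grasp_force: 0.0
```

Run:
```python
from cell import bot
from h import *
held(bot,'green',.062)
```

```text
wrist xy 0.62 -0.2315 D 0.0618 top z 0.0383
side xy 0.6198 -0.2356 D 0.0599 top z 0.04
tcp [ 0.6222 -0.2344  0.1286]
```

Call:
jog_arm([
  {"dx":0.01,"dy":-0.037,"dz":0,"ax":0,"ay":0,"az":0},
  {"dx":0.021,"dy":-0.076,"dz":0,"ax":0,"ay":0,"az":0},
  {"dx":0.031,"dy":-0.114,"dz":0,"ax":0,"ay":0,"az":0},
  {"dx":0.041,"dy":-0.15,"dz":0,"ax":0,"ay":0,"az":0},
  {"dx":0.049,"dy":-0.176,"dz":0,"ax":0,"ay":0,"az":0},
  {"dx":0.049,"dy":-0.176,"dz":0.03,"ax":0,"ay":0,"az":0},
  {"dx":0.049,"dy":-0.176,"dz":0.06,"ax":0,"ay":0,"az":0},
  {"dx":0.049,"dy":-0.176,"dz":0.07,"ax":0,"ay":0,"az":0},
  {"dx":0.049,"dy":-0.176,"dz":0.07,"ax":0,"ay":0,"az":0},
])

```text
clock: 6.77
position: [0.4417, -0.1835, 0.0492]
orientation: [0.707, 0.707, -0.002, -0.002]
force: [-1.0, -0.2, -0.6]
opening: 0.094
grasp_force: 0.0
```

Run:
```python
from cell import bot
from h import *
held(bot,'red',.062)
```

```text
wrist xy 0.445 -0.183 D 0.062 top z 0.0283
wrist xy 0.4454 -0.1883 D 0.0218 top z 0.006
side xy 0.4456 -0.1855 D 0.061 top z 0.0301
tcp [ 0.4417 -0.1835  0.0492]
```

Call:
jog_arm([
  {"dx":-0.001,"dy":0.003,"dz":0.02,"ax":0,"ay":0,"az":0},
  {"dx":-0.001,"dy":0.003,"dz":0.036,"ax":0,"ay":0,"az":0},
  {"dx":-0.001,"dy":0.003,"dz":0.044,"ax":0,"ay":0,"az":0},
  {"dx":-0.001,"dy":0.003,"dz":0.044,"ax":0,"ay":0,"az":0},
  {"dx":-0.001,"dy":0.003,"dz":0.044,"ax":0,"ay":0,"az":0},
])

```text
clock: 7.28
position: [0.4468, -0.1852, 0.0082]
orientation: [0.707, 0.707, -0.0, 0.0]
force: [0.1, 0.4, -1.0]
opening: 0.094
grasp_force: 0.0
```

Call:
jog_arm([
  {"dx":0,"dy":0,"dz":0,"ax":0,"ay":0,"az":0},
  {"dx":0,"dy":0,"dz":0,"ax":0,"ay":0,"az":0},
  {"dx":0,"dy":0,"dz":0,"ax":0,"ay":0,"az":0},
  {"dx":0,"dy":0,"dz":0,"ax":0,"ay":0,"az":0},
  {"dx":0,"dy":0,"dz":0,"ax":0,"ay":0,"az":0},
  {"dx":0,"dy":0,"dz":0,"ax":0,"ay":0,"az":0},
], claw=0)

```text
clock: 7.78
position: [0.4466, -0.1849, 0.0077]
orientation: [0.707, 0.707, 0.0, 0.0]
force: [-0.8, 1.1, 4.6]
opening: 0.061
grasp_force: 20.0
```

Call:
jog_arm([
  {"dx":0,"dy":0,"dz":-0.035,"ax":0,"ay":0,"az":0},
  {"dx":0,"dy":0.002,"dz":-0.075,"ax":0,"ay":0,"az":0},
  {"dx":0.02,"dy":0.004,"dz":-0.105,"ax":0,"ay":0,"az":0},
  {"dx":0.055,"dy":0.006,"dz":-0.12,"ax":0,"ay":0,"az":0},
  {"dx":0.095,"dy":0.008,"dz":-0.12,"ax":0,"ay":0,"az":0},
  {"dx":0.135,"dy":0.01,"dz":-0.12,"ax":0,"ay":0,"az":0},
  {"dx":0.175,"dy":0.012,"dz":-0.12,"ax":0,"ay":0,"az":0},
  {"dx":0.215,"dy":0.014,"dz":-0.12,"ax":0,"ay":0,"az":0},
  {"dx":0.255,"dy":0.016,"dz":-0.12,"ax":0,"ay":0,"az":0},
  {"dx":0.295,"dy":0.018,"dz":-0.12,"ax":0,"ay":0,"az":0},
  {"dx":0.33,"dy":0.021,"dz":-0.12,"ax":0,"ay":0,"az":0},
  {"dx":0.35,"dy":0.021,"dz":-0.12,"ax":0,"ay":0,"az":0},
])

```text
clock: 8.78
position: [0.4669, 0.1693, 0.1274]
orientation: [0.706, 0.709, 0.0, -0.0]
force: [-1.2, 0.2, -1.1]
opening: 0.061
grasp_force: 20.0
```

Call:
jog_arm([
  {"dx":0.02,"dy":0,"dz":0,"ax":0,"ay":0,"az":0},
  {"dx":0.036,"dy":0,"dz":0,"ax":0,"ay":0,"az":0},
  {"dx":0.036,"dy":0,"dz":0,"ax":0,"ay":0,"az":0},
  {"dx":0.036,"dy":0,"dz":0,"ax":0,"ay":0,"az":0},
])

```text
clock: 9.12
position: [0.467, 0.2015, 0.1272]
orientation: [0.706, 0.708, -0.0, 0.0]
force: [0.6, 0.3, -2.1]
opening: 0.0607
grasp_force: 20.0
```

Run:
```python
from cell import bot
from h import *
held(bot,'red',.062)
```

```text
wrist xy 0.4673 0.203 D 0.0624 top z 0.1477
side xy 0.4691 0.197 D 0.0608 top z 0.1496
tcp [0.467  0.2015 0.1272]
```

Call:
jog_arm([
  {"dx":0.004,"dy":0,"dz":0.02,"ax":0,"ay":0,"az":0},
  {"dx":0.004,"dy":0,"dz":0.03,"ax":0,"ay":0,"az":0},
  {"dx":0.004,"dy":0,"dz":0.03,"ax":0,"ay":0,"az":0},
  {"dx":0.004,"dy":0,"dz":0.03,"ax":0,"ay":0,"az":0},
])

```text
clock: 9.55
position: [0.4671, 0.2042, 0.0972]
orientation: [0.707, 0.707, -0.001, 0.0]
force: [0.1, 0.6, -1.6]
opening: 0.061
grasp_force: 20.0
```

Run:
```python
from cell import bot
from h import *
held(bot,'red',.062)
t=bot.read_camera('side')['image'];w=bot.read_camera('wrist')['image']
a=cv2.resize(t[110:260,160:360],(400,300),interpolation=cv2.INTER_CUBIC)
cv2.imwrite('pics/p2.png',np.hstack([a,cv2.resize(w,(400,300))])[:,:,::-1])
```

```text
wrist xy 0.4673 0.2054 D 0.0629 top z 0.1177
side xy 0.4687 0.2004 D 0.0623 top z 0.12
tcp [0.4671 0.2042 0.0972]
```

View pics/p2.png

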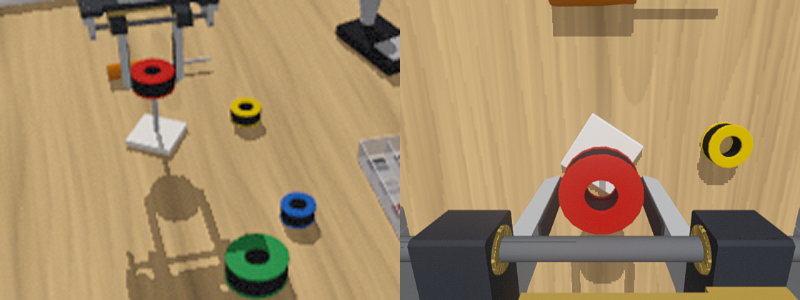

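The red reel is centred over the square spindle: side crop reel (152,78) with the post directly below at (155,110), wrist crop bore (602,192). The offset is at most 3 mm. Lowering.

Call:
jog_arm([
  {"dx":0.001,"dy":0,"dz":0.015,"ax":0,"ay":0,"az":0},
  {"dx":0.001,"dy":0,"dz":0.03,"ax":0,"ay":0,"az":0},
  {"dx":0.001,"dy":0,"dz":0.045,"ax":0,"ay":0,"az":0},
  {"dx":0.001,"dy":0,"dz":0.06,"ax":0,"ay":0,"az":0},
  {"dx":0.001,"dy":0,"dz":0.07,"ax":0,"ay":0,"az":0},
  {"dx":0.001,"dy":0,"dz":0.076,"ax":0,"ay":0,"az":0},
  {"dx":0.001,"dy":0,"dz":0.0785,"ax":0,"ay":0,"az":0},
  {"dx":0.001,"dy":0,"dz":0.0785,"ax":0,"ay":0,"az":0},
])

```text
clock: 10.42
position: [0.4674, 0.2061, 0.019]
orientation: [0.707, 0.707, -0.0, 0.0]
force: [-0.7, 0.2, -0.2]
opening: 0.0609
grasp_force: 20.0
```

Call:
jog_arm([
  {"dx":0,"dy":0,"dz":0,"ax":0,"ay":0,"az":0},
  {"dx":0,"dy":0,"dz":0,"ax":0,"ay":0,"az":0},
  {"dx":0,"dy":0,"dz":0,"ax":0,"ay":0,"az":0},
  {"dx":0,"dy":0,"dz":0,"ax":0,"ay":0,"az":0},
  {"dx":0,"dy":0,"dz":0,"ax":0,"ay":0,"az":0},
  {"dx":0,"dy":0,"dz":-0.03,"ax":0,"ay":0,"az":0},
  {"dx":0,"dy":0,"dz":-0.07,"ax":0,"ay":0,"az":0},
  {"dx":0,"dy":0,"dz":-0.105,"ax":0,"ay":0,"az":0},
  {"dx":0,"dy":0,"dz":-0.105,"ax":0,"ay":0,"az":0},
], claw=1)

```text
clock: 11.17
position: [0.4699, 0.2072, 0.1298]
orientation: [0.707, 0.707, 0.004, 0.001]
force: [1.4, 0.9, 1.2]
opening: 0.0942
grasp_force: 0.0
```

Run:
```python
from cell import bot
from h import *
held(bot,'red',.062)
```

```text
wrist xy 0.468 0.2078 D 0.0621 top z 0.0383
side xy 0.469 0.2039 D 0.0617 top z 0.0401
tcp [0.4699 0.2072 0.1298]
```

Red is seated, top at z≈0.038. Next is yellow.

Call:
jog_arm([
  {"dx":0.003,"dy":0.035,"dz":0,"ax":0,"ay":0,"az":0},
  {"dx":0.006,"dy":0.073,"dz":0,"ax":0,"ay":0,"az":0},
  {"dx":0.009,"dy":0.11,"dz":0,"ax":0,"ay":0,"az":0},
  {"dx":0.011,"dy":0.137,"dz":0,"ax":0,"ay":0,"az":0},
  {"dx":0.011,"dy":0.137,"dz":0.03,"ax":0,"ay":0,"az":0},
  {"dx":0.011,"dy":0.137,"dz":0.06,"ax":0,"ay":0,"az":0},
  {"dx":0.011,"dy":0.137,"dz":0.075,"ax":0,"ay":0,"az":0},
  {"dx":0.011,"dy":0.137,"dz":0.075,"ax":0,"ay":0,"az":0},
  {"dx":0.011,"dy":0.137,"dz":0.075,"ax":0,"ay":0,"az":0},
])

```text
clock: 12.02
position: [0.6035, 0.2167, 0.0477]
orientation: [0.707, 0.707, -0.001, -0.0]
force: [0.1, 0.3, 0.1]
opening: 0.0938
grasp_force: 0.0
```

Run:
```python
from cell import bot
from h import *
held(bot,'yellow',.062)
```

```text
wrist xy 0.6069 0.2213 D 0.0481 top z 0.0242
side xy 0.6062 0.2187 D 0.0487 top z 0.0263
tcp [0.6035 0.2167 0.0477]
```

Call:
jog_arm([
  {"dx":0.003,"dy":0.003,"dz":0.02,"ax":0,"ay":0,"az":0},
  {"dx":0.003,"dy":0.003,"dz":0.035,"ax":0,"ay":0,"az":0},
  {"dx":0.003,"dy":0.003,"dz":0.043,"ax":0,"ay":0,"az":0},
  {"dx":0.003,"dy":0.003,"dz":0.043,"ax":0,"ay":0,"az":0},
  {"dx":0.003,"dy":0.003,"dz":0.043,"ax":0,"ay":0,"az":0},
])

```text
clock: 12.53
position: [0.6072, 0.22, 0.0061]
orientation: [0.707, 0.707, -0.0, 0.0]
force: [0.8, 0.4, 0.7]
opening: 0.094
grasp_force: 0.0
```

Call:
jog_arm([
  {"dx":0,"dy":0,"dz":0,"ax":0,"ay":0,"az":0},
  {"dx":0,"dy":0,"dz":0,"ax":0,"ay":0,"az":0},
  {"dx":0,"dy":0,"dz":0,"ax":0,"ay":0,"az":0},
  {"dx":0,"dy":0,"dz":0,"ax":0,"ay":0,"az":0},
  {"dx":0,"dy":0,"dz":0,"ax":0,"ay":0,"az":0},
  {"dx":0,"dy":0,"dz":0,"ax":0,"ay":0,"az":0},
  {"dx":0,"dy":0,"dz":0,"ax":0,"ay":0,"az":0},
], claw=0)

```text
clock: 13.12
position: [0.6073, 0.2202, 0.006]
orientation: [0.707, 0.707, -0.0, 0.0]
force: [-0.5, 0.2, 0.2]
opening: 0.0505
grasp_force: 0.0
```

Call:
jog_arm([
  {"dx":0,"dy":0,"dz":0,"ax":0,"ay":0,"az":0},
  {"dx":0,"dy":0,"dz":0,"ax":0,"ay":0,"az":0},
  {"dx":0,"dy":0,"dz":0,"ax":0,"ay":0,"az":0},
  {"dx":0,"dy":0,"dz":0,"ax":0,"ay":0,"az":0},
])

```text
clock: 13.45
position: [0.6073, 0.2202, 0.006]
orientation: [0.707, 0.707, -0.0, 0.0]
force: [-0.9, 0.5, 1.8]
opening: 0.0471
grasp_force: 20.0
```

Call:
jog_arm([
  {"dx":0,"dy":0,"dz":-0.035,"ax":0,"ay":0,"az":0},
  {"dx":0,"dy":0,"dz":-0.075,"ax":0,"ay":0,"az":0},
  {"dx":-0.02,"dy":0.002,"dz":-0.105,"ax":0,"ay":0,"az":0},
  {"dx":-0.055,"dy":0.004,"dz":-0.125,"ax":0,"ay":0,"az":0},
  {"dx":-0.095,"dy":0.006,"dz":-0.125,"ax":0,"ay":0,"az":0},
  {"dx":-0.135,"dy":0.008,"dz":-0.125,"ax":0,"ay":0,"az":0},
  {"dx":-0.175,"dy":0.01,"dz":-0.125,"ax":0,"ay":0,"az":0},
  {"dx":-0.215,"dy":0.012,"dz":-0.125,"ax":0,"ay":0,"az":0},
  {"dx":-0.255,"dy":0.013,"dz":-0.125,"ax":0,"ay":0,"az":0},
  {"dx":-0.295,"dy":0.013,"dz":-0.125,"ax":0,"ay":0,"az":0},
  {"dx":-0.335,"dy":0.013,"dz":-0.125,"ax":0,"ay":0,"az":0},
  {"dx":-0.37,"dy":0.013,"dz":-0.125,"ax":0,"ay":0,"az":0},
])

```text
clock: 14.45
position: [0.6199, -0.1526, 0.131]
orientation: [0.707, 0.707, -0.0, 0.0]
force: [0.3, -0.1, -1.0]
opening: 0.047
grasp_force: 20.0
```

Call:
jog_arm([
  {"dx":-0.035,"dy":0,"dz":0,"ax":0,"ay":0,"az":0},
  {"dx":-0.065,"dy":0,"dz":0,"ax":0,"ay":0,"az":0},
  {"dx":-0.081,"dy":0,"dz":0.01,"ax":0,"ay":0,"az":0},
  {"dx":-0.081,"dy":0,"dz":0.02,"ax":0,"ay":0,"az":0},
  {"dx":-0.081,"dy":0,"dz":0.02,"ax":0,"ay":0,"az":0},
  {"dx":-0.081,"dy":0,"dz":0.02,"ax":0,"ay":0,"az":0},
])

```text
clock: 14.95
position: [0.6204, -0.2296, 0.1104]
orientation: [0.707, 0.708, -0.0, -0.001]
force: [0.5, -0.2, 0.3]
opening: 0.047
grasp_force: 20.0
```

Run:
```python
from cell import bot
from h import *
held(bot,'yellow',.062);held(bot,'green',.062)
```

```text
wrist xy 0.6206 -0.2285 D 0.0484 top z 0.1285
side xy 0.6219 -0.2311 D 0.0482 top z 0.1307
tcp [ 0.6204 -0.2296  0.1104]
wrist xy 0.62 -0.2311 D 0.0611 top z 0.0382
wrist xy 0.621 -0.2584 D 0.0274 top z 0.0383
side xy 0.6203 -0.2364 D 0.0602 top z 0.0399
tcp [ 0.621  -0.2294  0.1113]
```

Call:
jog_arm([
  {"dx":-0.003,"dy":-0.001,"dz":0.01,"ax":0,"ay":0,"az":0},
  {"dx":-0.003,"dy":-0.001,"dz":0.02,"ax":0,"ay":0,"az":0},
  {"dx":-0.003,"dy":-0.001,"dz":0.035,"ax":0,"ay":0,"az":0},
  {"dx":-0.003,"dy":-0.001,"dz":0.05,"ax":0,"ay":0,"az":0},
  {"dx":-0.003,"dy":-0.001,"dz":0.06,"ax":0,"ay":0,"az":0},
  {"dx":-0.003,"dy":-0.001,"dz":0.065,"ax":0,"ay":0,"az":0},
  {"dx":-0.003,"dy":-0.001,"dz":0.065,"ax":0,"ay":0,"az":0},
])

```text
clock: 15.73
position: [0.6188, -0.2337, 0.0445]
orientation: [0.707, 0.707, -0.001, -0.001]
force: [0.3, 0.7, -0.8]
opening: 0.0467
grasp_force: 20.0
```

Call:
jog_arm([
  {"dx":0,"dy":0,"dz":0,"ax":0,"ay":0,"az":0},
  {"dx":0,"dy":0,"dz":0,"ax":0,"ay":0,"az":0},
  {"dx":0,"dy":0,"dz":0,"ax":0,"ay":0,"az":0},
  {"dx":0,"dy":0,"dz":0,"ax":0,"ay":0,"az":0},
  {"dx":0,"dy":0,"dz":0,"ax":0,"ay":0,"az":0},
  {"dx":0,"dy":0,"dz":0,"ax":0,"ay":0,"az":0},
  {"dx":0,"dy":0,"dz":-0.03,"ax":0,"ay":0,"az":0},
  {"dx":0,"dy":0,"dz":-0.065,"ax":0,"ay":0,"az":0},
  {"dx":0,"dy":0,"dz":-0.085,"ax":0,"ay":0,"az":0},
  {"dx":0,"dy":0,"dz":-0.085,"ax":0,"ay":0,"az":0},
], claw=1)

```text
clock: 16.57
position: [0.6214, -0.2348, 0.1358]
orientation: [0.707, 0.707, 0.001, 0.003]
force: [-0.3, 0.4, 0.7]
opening: 0.0942
grasp_force: 0.0
```

Run:
```python
from cell import bot
from h import *
held(bot,'yellow',.062);held(bot,'green',.062)
```

```text
wrist xy 0.6195 -0.2326 D 0.048 top z 0.0623
side xy 0.6209 -0.2351 D 0.048 top z 0.0638
tcp [ 0.6214 -0.2348  0.1358]
wrist xy 0.62 -0.2313 D 0.0611 top z 0.0383
side xy 0.6196 -0.2374 D 0.0594 top z 0.0399
tcp [ 0.6198 -0.2338  0.1316]
```

Yellow is seated, top at 0.062. Now blue.

Call:
jog_arm([
  {"dx":0.035,"dy":0,"dz":0,"ax":0,"ay":0,"az":0},
  {"dx":0.075,"dy":0,"dz":0,"ax":0,"ay":0,"az":0},
  {"dx":0.115,"dy":0,"dz":0,"ax":0,"ay":0,"az":0},
  {"dx":0.155,"dy":0,"dz":0,"ax":0,"ay":0,"az":0},
  {"dx":0.195,"dy":0,"dz":0,"ax":0,"ay":0,"az":0},
  {"dx":0.228,"dy":0,"dz":0,"ax":0,"ay":0,"az":0},
  {"dx":0.228,"dy":0,"dz":0.03,"ax":0,"ay":0,"az":0},
  {"dx":0.228,"dy":0,"dz":0.06,"ax":0,"ay":0,"az":0},
  {"dx":0.228,"dy":0,"dz":0.08,"ax":0,"ay":0,"az":0},
  {"dx":0.228,"dy":0,"dz":0.08,"ax":0,"ay":0,"az":0},
  {"dx":0.228,"dy":0,"dz":0.08,"ax":0,"ay":0,"az":0},
])

```text
clock: 17.68
position: [0.6185, -0.0061, 0.0499]
orientation: [0.707, 0.707, -0.001, -0.001]
force: [0.7, 0.5, -0.1]
opening: 0.0941
grasp_force: 0.0
```

Run:
```python
from cell import bot
from h import *
held(bot,'blue',.062)
```

```text
wrist xy 0.6228 0.0101 D 0.0381 top z 0.0052
wrist xy 0.6217 -0.0028 D 0.0475 top z 0.0243
side xy 0.6213 -0.0071 D 0.0466 top z 0.0257
tcp [ 0.6185 -0.0061  0.0499]
```

Target is (0.621,-0.005,0.006).

Call:
jog_arm([
  {"dx":0.001,"dy":0.0025,"dz":0.02,"ax":0,"ay":0,"az":0},
  {"dx":0.001,"dy":0.0025,"dz":0.036,"ax":0,"ay":0,"az":0},
  {"dx":0.001,"dy":0.0025,"dz":0.044,"ax":0,"ay":0,"az":0},
  {"dx":0.001,"dy":0.0025,"dz":0.044,"ax":0,"ay":0,"az":0},
  {"dx":0.001,"dy":0.0025,"dz":0.044,"ax":0,"ay":0,"az":0},
])

```text
clock: 18.2
position: [0.6223, -0.005, 0.0079]
orientation: [0.707, 0.707, 0.0, 0.0]
force: [0.1, 0.5, 0.2]
opening: 0.0941
grasp_force: 0.0
```

Call:
jog_arm([
  {"dx":0,"dy":0,"dz":0,"ax":0,"ay":0,"az":0},
  {"dx":0,"dy":0,"dz":0,"ax":0,"ay":0,"az":0},
  {"dx":0,"dy":0,"dz":0,"ax":0,"ay":0,"az":0},
  {"dx":0,"dy":0,"dz":0,"ax":0,"ay":0,"az":0},
  {"dx":0,"dy":0,"dz":0,"ax":0,"ay":0,"az":0},
  {"dx":0,"dy":0,"dz":0,"ax":0,"ay":0,"az":0},
  {"dx":0,"dy":0,"dz":0,"ax":0,"ay":0,"az":0},
  {"dx":0,"dy":0,"dz":0,"ax":0,"ay":0,"az":0},
  {"dx":0,"dy":0,"dz":0,"ax":0,"ay":0,"az":0},
  {"dx":0,"dy":0,"dz":0,"ax":0,"ay":0,"az":0},
], claw=0)

```text
clock: 19.03
position: [0.6219, -0.0048, 0.007]
orientation: [0.707, 0.707, -0.0, 0.0]
force: [-0.7, 0.1, 1.8]
opening: 0.0471
grasp_force: 20.0
```

Call:
jog_arm([
  {"dx":0,"dy":0,"dz":-0.035,"ax":0,"ay":0,"az":0},
  {"dx":0,"dy":0,"dz":-0.075,"ax":0,"ay":0,"az":0},
  {"dx":0.02,"dy":-0.015,"dz":-0.1,"ax":0,"ay":0,"az":0},
  {"dx":0.05,"dy":-0.036,"dz":-0.11,"ax":0,"ay":0,"az":0},
  {"dx":0.08,"dy":-0.058,"dz":-0.11,"ax":0,"ay":0,"az":0},
  {"dx":0.11,"dy":-0.08,"dz":-0.11,"ax":0,"ay":0,"az":0},
  {"dx":0.14,"dy":-0.102,"dz":-0.11,"ax":0,"ay":0,"az":0},
  {"dx":0.17,"dy":-0.124,"dz":-0.11,"ax":0,"ay":0,"az":0},
  {"dx":0.198,"dy":-0.145,"dz":-0.11,"ax":0,"ay":0,"az":0},
  {"dx":0.211,"dy":-0.154,"dz":-0.11,"ax":0,"ay":0,"az":0},
  {"dx":0.211,"dy":-0.154,"dz":-0.11,"ax":0,"ay":0,"az":0},
  {"dx":0.211,"dy":-0.154,"dz":-0.11,"ax":0,"ay":0,"az":0},
])

```text
clock: 20.03
position: [0.4675, 0.2067, 0.1171]
orientation: [0.706, 0.708, 0.0, 0.0]
force: [-0.1, 0.3, -0.3]
opening: 0.047
grasp_force: 20.0
```

Run:
```python
from cell import bot
from h import *
held(bot,'blue',.062);held(bot,'red',.062)
```

```text
wrist xy 0.4673 0.2188 D 0.0418 top z 0.1133
wrist xy 0.4679 0.2085 D 0.0478 top z 0.1343
side xy 0.4692 0.2034 D 0.0474 top z 0.1362
tcp [0.4675 0.2067 0.1171]
wrist xy 0.4681 0.2086 D 0.0611 top z 0.0383
wrist xy 0.4679 0.1795 D 0.0189 top z 0.0385
side xy 0.4663 0.2034 D 0.0635 top z 0.0404
tcp [0.4684 0.2053 0.117 ]
```

Call:
jog_arm([
  {"dx":0,"dy":0,"dz":0.015,"ax":0,"ay":0,"az":0},
  {"dx":0,"dy":0,"dz":0.03,"ax":0,"ay":0,"az":0},
  {"dx":0,"dy":0,"dz":0.045,"ax":0,"ay":0,"az":0},
  {"dx":0,"dy":0,"dz":0.06,"ax":0,"ay":0,"az":0},
  {"dx":0,"dy":0,"dz":0.068,"ax":0,"ay":0,"az":0},
  {"dx":0,"dy":0,"dz":0.071,"ax":0,"ay":0,"az":0},
  {"dx":0,"dy":0,"dz":0.071,"ax":0,"ay":0,"az":0},
])

```text
clock: 20.82
position: [0.4679, 0.2055, 0.0457]
orientation: [0.707, 0.707, -0.0, 0.0]
force: [0.7, 0.4, -0.3]
opening: 0.0469
grasp_force: 20.0
```

Call:
jog_arm([
  {"dx":0,"dy":0,"dz":0,"ax":0,"ay":0,"az":0},
  {"dx":0,"dy":0,"dz":0,"ax":0,"ay":0,"az":0},
  {"dx":0,"dy":0,"dz":0,"ax":0,"ay":0,"az":0},
  {"dx":0,"dy":0,"dz":0,"ax":0,"ay":0,"az":0},
  {"dx":0,"dy":0,"dz":0,"ax":0,"ay":0,"az":0},
  {"dx":0,"dy":0,"dz":0,"ax":0,"ay":0,"az":0},
  {"dx":0,"dy":0,"dz":-0.03,"ax":0,"ay":0,"az":0},
  {"dx":0,"dy":0,"dz":-0.065,"ax":0,"ay":0,"az":0},
  {"dx":0,"dy":0,"dz":-0.1,"ax":0,"ay":0,"az":0},
  {"dx":0,"dy":0,"dz":-0.12,"ax":0,"ay":0,"az":0},
  {"dx":0,"dy":0,"dz":-0.12,"ax":0,"ay":0,"az":0},
], claw=1)

```text
clock: 21.73
position: [0.4696, 0.207, 0.1701]
orientation: [0.707, 0.707, 0.003, 0.0]
force: [0.9, -0.0, -0.1]
opening: 0.0941
grasp_force: 0.0
```

Run:
```python
from cell import bot
from h import *
held(bot,'blue',.062);held(bot,'red',.062)
cv2.imwrite('pics/end.png',bot.read_camera('side')['image'][:,:,::-1])
```

```text
wrist xy 0.4684 0.2079 D 0.0472 top z 0.0623
side xy 0.4687 0.2021 D 0.0445 top z 0.064
tcp [0.4696 0.207  0.1701]
wrist xy 0.4678 0.2081 D 0.0616 top z 0.0383
side xy 0.4686 0.2027 D 0.0593 top z 0.0397
tcp [0.4679 0.2065 0.1664]
```

View pics/end.png

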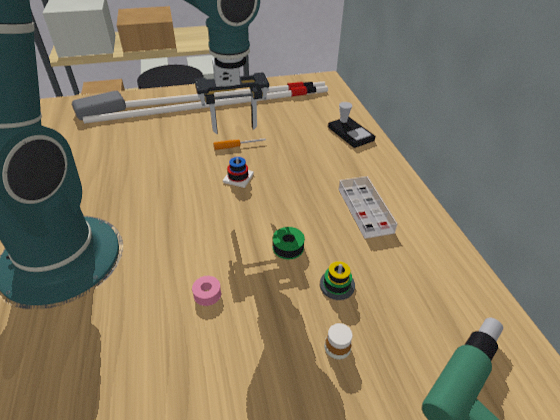

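Both stacks are seated: blue on red at (238,168), yellow on green at (338,280). The jar, screwdriver, box and look-alikes have not moved, and the arm is clear. Handing in.

```bash
python3 -c "
from cell import bot
print(bot.close_job())"
```

```text
the job is handed in; nothing more can be done
None
```

I stacked blue on red on the square spindle and yellow on green on the round one, and handed the job in at about 22 s. My last checks put every reel within tolerance and showed nothing else moved, but no verdict came back.

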